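Wind the clinic's bell timer and set it to the red rider

ROBOT

A 6-joint arm with a two-finger parallel gripper is mounted at the origin on the work surface. World frame = base frame: x ahead of the robot, y to its left, z up, the work surface at z = 0. Lengths are in m, angles in degrees, forces in N, time in s.
With the tool pointing down it reaches from about 0.375 to 0.9 m from the base axis. Payload 3.1 kg.
Tool frame: the origin (TCP) lies at the very end of the fingers, on their centre line; the grasp point (between the pads) lies 19 mm behind it; z points along the fingers, y is the line along which they close (so a half turn about z gives the same grasp; the last joint's range is limited). The gripper opens to 87 mm and grips with 3 to 60 N. Pads are 19 mm wide; open, the fingers measure 117 mm over their backs; the gripper's body (75 mm by 190 mm) begins 51 mm behind the grasp point.
Start: joints at [-10.227, 30.224, 82.088, -0, 67.689, -10.227], TCP at [0.625, 0, 0.183] pointing down, gripper open.
Joint ranges: [-176.69, 176.69], [-43.24, 126.21], [12.49, 139.97], [-82, 262], [0, 151.66], [-163.58, 163.58]. Speed limits (degrees/s): [159.86, 159.86, 180, 180, 180, 180].

INTERFACE

Orientations are given as a 3x3 rotation matrix whose columns are the frame's x, y, z axes.
In Python, from rig import bot gives the robot as it stands.
- The arm moves only by the tool move_arm, never from a script. Its argument "increments" is a list of rows, each an object with "xyz": the shift along the tool's x, y, z in mm, a list of three; "roll": the turn about the tool's z in rad; "grip": the opening in per cent of the stroke, from 0 (shut) to 100 (fully open). A call has 1 to 5 rows; each row shifts and turns the commanded pose from where the row before left it, along the tool's axes as they then stand; what a row does not reach is not made up. A row lasts 1/12 s, in which the tool goes at most 41.7 mm and 7.16 degrees, less where a joint would pass 70% of its speed; a pose out of reach is approached as far as the arm can. A call is refused whole if a number of a shift passes 41.7 or a number of a turn 0.125, either way. A call with a gripper value outside its range is refused whole. The fingers move at their own pace and stop on an object; the grip force is fixed at half the most. Time passes only in rows, so rows that do not move let the fingers close. It gives the time, the measured TCP pose, the force, the opening and the grip force at its end, in the units of the state.
- bot.read_state(): the state, without advancing time (a new reading comes with each control period).
- bot.capture(name): name is "scene" or "side" or "wrist"; returns (picture, depth): 420x560x3 uint8, red, green, blue; 420x560 float32, m along the optical axis (not along the pixel's ray), 0 where there is no reading.
- bot.camera_model(name): a dict with "intrinsics" (3x3 intrinsics, pixels), "D" ([k1, k2, p1, p2, k3] as OpenCV has them; the pictures are not rectified), "rvec" (rotation vector, rad) and "tvec" (3), from world to camera coordinates, as OpenCV has them; the wrist camera has in their place "tool_from_camera" (4x4, takes a point from camera to tool coordinates, whose origin is the TCP and whose axes are the flange's). Camera axes: x right, y down, z forward; pixel columns grow to the right and rows downward; lengths in m; the calibration is good to about 2 mm. A picture is of the moment at which its call begins: read the wrist's pose just before it. camera_model takes no time and is no camera call.
- bot.hand_in(): hands the job in; it is judged then, once.
Trained networks look in the newest picture that a camera, given by its name, has taken for a name from the list of things; names that differ only in an ending like _2 or _b are one class to them, and where a whole thing is asked for, a point or a joint stands for the part that bears it (a point fixed in the world has none). Each returns a list of dicts, best first, with "conf" (0 to 1); they miss things now and then, are a little off and sometimes report something else, mostly with a low value. They report only what shows in the picture. A call takes as long as a camera call.
- bot.spot_in(label, camera): "at" ([x, y, z] in m, in the coordinates of the camera as it stood for that picture, good to about 4 mm: the middle of the surface that is visible of it).
- bot.trace(label, camera): "mask" (420x560 bool, what is visible of it).
The state is a dict: "time_s": time; "joint_positions": joint angles; "qvel": joint speeds; "tau": joint torques, N m; "position": TCP position; "tcp_rot": TCP orientation; "force": force on the tool from outside, world axes, zero at the start; "moment": the same for the moment, N m; "opening": opening from 0.0 (shut) to 1.0 (fully open); "grasp_force": force on a finger pad.
Only numpy, scipy, OpenCV 4.12 (cv2) and the standard library are available. Lean on these libraries where they do the work, as an engineer would, in place of code of your own. Each camera call takes 0.05 s, during which the arm holds its last target. There are 200 camera calls.

TASK

Set the rapid test's bell timer: turn its black knob clockwise past the top (15 minute) mark until you feel it come up firmly against its stop, and hold it there a moment without forcing it. Then turn it back down and leave the pointer on the minute marked by the red rider on the rim. Do not shift the rider or the things standing around the timer, and let go at the end.

Things in the scene. Friction and masses are not known exactly. Their poses are not given: they have to be found in the camera images.
- timer: bell timer screwed to the worktop: steel plate 170 x 124 x 8 mm, round blue housing 120 mm across, white dial face at height 52 mm; low brass bell (38 mm across, top at 42 mm) 81 mm from the dial's axis towards -x. Origin on the dial's vertical axis at worktop height. Minute marks run clockwise seen from above, 10 degrees a minute, from 0 at the timer's +y round its +x side to 15.
- top_mark (a point): the top mark, 15 min: broadest and last of the black minute marks, 48 mm from the axis, height 54 mm. The stop is hidden, somewhere 0.6 to 3.4 minutes (6 to 34 degrees) clockwise beyond this mark, different each time; it can only be felt. From there the resisting torque rises springily, 5 N m per rad.
- knob_grip (a point): on the black knob's vertical axis at height 84 mm, to grip. Skirt 52 mm across, height 54 to 62 mm; on it an upright bar 50 mm long, 14 mm thick, height 62 to 98 mm, along this frame's y (+y: pointer end, white stripe on top). Clockwise from above winds up, against 0.12 N m of friction either way; let go, it springs back 0.024 rad and stays. Starts at about 0.5 to 7.5 minutes.
- pointer (a point): tip of the knob's black pointer, 48 mm from the axis along the bar's +y, at height 54 mm, just over the dial
- set_mark (a point): inner tip of the red rider, 48 mm from the dial's axis, height 54 mm: where the pointer tip must end. The rider is a red block 8 x 14 x 9 mm clipped stiffly on the dial's rim, its top at 59 mm, anywhere from 4 to 11 minutes; this frame's +y points outwards from the axis.
- mainspring (a joint): twist of the works inside the housing (unseen), rad: 0.2 rad per N m of torque on the knob, positive when winding clockwise, 0 at rest. Firmly against the stop means over 0.18 N m (0.036 rad); more than 0.38 N m (0.076 rad), either way, strains the works.
- sanitiser: loose blue pump bottle, 68 mm across, 168 mm tall with a white pump, stands beside the timer; origin at the centre of its underside
- carton: loose white and green medicine carton, 60 x 85 x 50 mm tall, on the timer's other side; origin at the centre of its underside
- cassette: loose white rapid-test cassette, 24 x 72 x 7 mm, lying beyond the timer (+x of it); origin at the centre of its underside

How it is judged:
By the outcome, as a careful person would: the job done as asked, in the order asked, and still so for the second after the job is handed in, with the robot touching nothing.
It also fails if it takes over 72 s, if anything falls off the work surface, if the arm or the gripper's body presses on something with over 40 N, if the wrist force passes 120 N, or if a joint passes its speed limit or range.

## Working session

There is one attempt and no reset: what is moved stays moved. The work goes in short steps, Python scripts to look and compute and a tool call to move; the robot and the scene stay as the last step left them, time stands still between calls to the robot, and variables do not carry over. Pictures are saved under pics/ and viewed, at most 10 in all, crops included, and the job is handed in when it is done.

Besides the shell and the picture viewer there is one more tool, called after "Request:" in YAML: its name, and indented under it one key for each argument. move_arm: Moves the arm, as the interface text tells. Its arguments: {"type":"object","properties":{"increments":{"type":"array"}},"required":["increments"]}

```bash
mkdir -p pics; cat > h.py <<'E'
import numpy as np,cv2
from rig import bot
def cam(n):
    m=bot.camera_model(n);K=np.array(m['intrinsics'],float);D=np.array(m['D'],float)
    if n=='wrist':
        s=bot.read_state();T=np.array(m['tool_from_camera']);R0=np.array(s['tcp_rot']).reshape(3,3)
        R=R0@T[:3,:3];o=R0@T[:3,3]+np.array(s['position'])
    else:
        Rc=cv2.Rodrigues(np.array(m['rvec'],float))[0];R=Rc.T;o=-R@np.array(m['tvec'],float).ravel()
    return K,D,R,o
def planepts(c,uv,z):
    K,D,R,o=c
    p=cv2.undistortPoints(np.array(uv,float).reshape(-1,1,2),K,D)[:,0]
    d=np.c_[p,np.ones(len(p))]@R.T
    return o+d*((z-o[2])/d[:,2])[:,None]
def proj(c,P):
    K,D,R,o=c
    return cv2.projectPoints((np.array(P,float).reshape(-1,3)-o)@R,np.zeros(3),np.zeros(3),K,D)[0][:,0]
E
python3 - <<'E'
from h import *
ims=[]
for n in ['scene','wrist']:
    c=cam(n);im,d=bot.capture(n);ims.append(im);cv2.imwrite(f'pics/{n}0.png',im[:,:,::-1])
    np.savez(f'pics/{n}0.npz',im=im,d=d,K=c[0],D=c[1],R=c[2],o=c[3])
    for l in ['timer','knob_grip','pointer','set_mark','top_mark','sanitiser','carton','cassette']:
        for r in bot.spot_in(l,n)[:1]: print(n,l,round(r['conf'],2),np.round(c[2]@np.array(r['at'])+c[3],4))
s=bot.read_state();print(s)
E
```

```text
scene timer 0.88 [ 0.5217 -0.1541  0.0489]
scene knob_grip 0.93 [ 0.5039 -0.1523  0.074 ]
scene pointer 0.67 [ 0.5035 -0.1586  0.0765]
scene top_mark 0.85 [ 0.521  -0.1582  0.048 ]
scene carton 0.59 [0.5268 0.0502 0.0469]
scene cassette 0.73 [ 0.6228 -0.1369  0.0077]
wrist timer 0.76 [ 0.5211 -0.1436  0.0224]
wrist knob_grip 0.79 [ 0.5055 -0.1565  0.061 ]
wrist pointer 0.96 [ 0.5071 -0.1587  0.0658]
wrist set_mark 0.68 [ 0.5574 -0.1584  0.0543]
wrist top_mark 0.95 [ 0.5147 -0.145   0.018 ]
wrist carton 0.89 [0.5104 0.0555 0.0519]
wrist cassette 0.58 [ 0.6355 -0.1215  0.0072]
{'time_s': 0.9, 'joint_positions': array([-1.02288506e+01,  3.02206785e+01,  8.20873547e+01, -9.63232972e-04,
        6.76910764e+01, -1.02284746e+01]), 'qvel': array([ 0.01429196, -0.09381006,  0.00863532,  0.03301661, -0.01482238,
        0.00691825]), 'tau': array([-3.36384273e-04, -4.39998579e+01, -1.76987958e+01,  6.34319312e-02,
        5.03994548e-02, -1.44878942e-05]), 'position': array([6.24972778e-01, 1.19798277e-05, 1.83480658e-01]), 'tcp_rot': array([[ 1.80958326e-07,  1.00000000e+00,  1.25312199e-05],
       [ 1.00000000e+00, -1.80731941e-07, -1.80656777e-05],
       [-1.80656755e-05,  1.25312232e-05, -1.00000000e+00]]), 'force': array([0.0267975 , 0.0328416 , 0.35476484]), 'moment': array([-0.05103243,  0.01360309,  0.00497591]), 'grasp_force': 0.0, 'opening': 1.0003308684462915}
```

View pics/scene0.png

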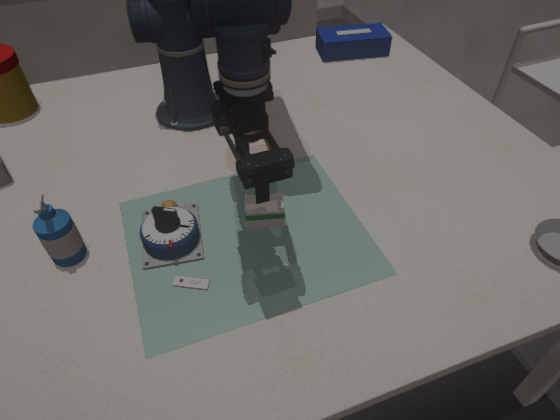

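View pics/wrist0.png

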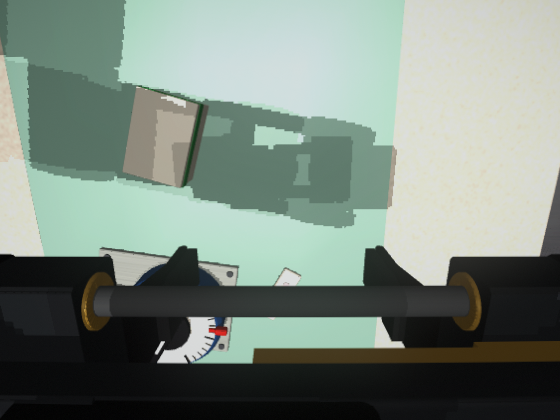

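The scene picture shows the timer at about (170,232), bell above it, bottle at (62,238), carton under the gripper at (265,210) and cassette at (191,283). The wrist view shows the knob at (175,330), partly hidden, and the red rider at (218,331). I'll move the wrist camera over the timer.

Request:
move_arm:
  increments:
    - {"xyz": [-32,-18,-8]}
    - {"xyz": [-32,-18,-8]}
    - {"xyz": [-32,-18,-8]}
    - {"xyz": [-32,-18,-8]}
    - {"xyz": [-32,-18,-8]}

```text
schema error: expected keys xyz, roll, grip
```

Request:
move_arm:
  increments:
    - {"xyz": [-32,-18,-8]}
    - {"xyz": [-30,0,0]}
    - {"xyz": [0,0,0]}
    - {"xyz": [0,0,0]}

```text
schema error: expected keys xyz, roll, grip
```

```bash
python3 - <<'E'
from h import *
n='wrist'
c=cam(n);im,d=bot.capture(n);cv2.imwrite('pics/w1.png',im[:,:,::-1])
np.savez('pics/w1.npz',im=im,d=d,K=c[0],D=c[1],R=c[2],o=c[3])
for l in ['timer','knob_grip','pointer','set_mark','top_mark','sanitiser','carton','cassette']:
    for r in bot.spot_in(l,n)[:1]: print(n,l,round(r['conf'],2),np.round(c[2]@np.array(r['at'])+c[3],4))
print(bot.read_state()['position'],c)
E
```

```text
wrist timer 0.87 [ 0.5179 -0.1413  0.0205]
wrist knob_grip 0.85 [ 0.5107 -0.1608  0.0577]
wrist pointer 0.92 [ 0.5106 -0.1596  0.0639]
wrist set_mark 0.42 [ 0.5577 -0.157   0.0582]
wrist top_mark 0.79 [ 0.5187 -0.1469  0.0174]
wrist carton 0.91 [0.5125 0.0548 0.051 ]
wrist cassette 0.93 [ 0.6368 -0.122   0.0098]
[6.24990951e-01 3.02498777e-05 1.83448117e-01] (array([[337.34091127,   0.        , 280.8332184 ],
       [  0.        , 337.34091127, 211.73365765],
       [  0.        ,   0.        ,   1.        ]]), array([-0.01995283,  0.        ,  0.        ,  0.        ,  0.        ]), array([[ 9.99999492e-01,  9.71437018e-04, -2.68188593e-04],
       [ 8.59324824e-04, -9.60968565e-01, -2.76656247e-01],
       [-5.26474927e-04,  2.76655876e-01, -9.60968912e-01]]), array([0.62456988, 0.07632192, 0.38527993]))
```

View pics/w1.png

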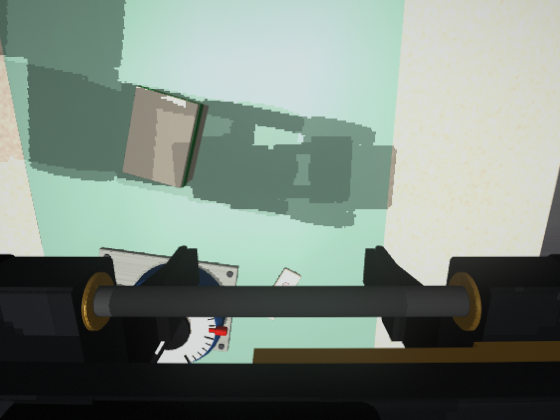

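The arm didn't move because all three keys are required, so the picture is unchanged. I'll resend.

Request:
move_arm:
  increments:
    - {"xyz": [-32,-18,-8],"roll": 0,"grip": 100}
    - {"xyz": [-32,-18,-8],"roll": 0,"grip": 100}
    - {"xyz": [-32,-18,-8],"roll": 0,"grip": 100}
    - {"xyz": [-32,-18,-8],"roll": 0,"grip": 100}
    - {"xyz": [-32,-18,-8],"roll": 0,"grip": 100}

```text
time_s: 1.77
position: [0.534, -0.1611, 0.2239]
tcp_rot: [[-0.001, 1.0, 0.0], [1.0, 0.001, -0.0], [-0.0, 0.0, -1.0]]
force: [0.5, -0.5, -0.5]
opening: 1.002
grasp_force: 0.0
```

Request:
move_arm:
  increments:
    - {"xyz": [-32,-18,-8],"roll": 0,"grip": 100}
    - {"xyz": [-30,0,0],"roll": 0,"grip": 100}
    - {"xyz": [0,0,0],"roll": 0,"grip": 100}
    - {"xyz": [0,0,0],"roll": 0,"grip": 100}

```text
time_s: 2.1
position: [0.5168, -0.2236, 0.2317]
tcp_rot: [[0.003, 1.0, 0.001], [1.0, -0.003, -0.0], [-0.0, 0.001, -1.0]]
force: [0.8, -0.3, 0.2]
opening: 1.001
grasp_force: 0.0
```

```bash
python3 - <<'E'
from h import *
n='wrist'
c=cam(n);im,d=bot.capture(n);cv2.imwrite('pics/w2.png',im[:,:,::-1])
np.savez('pics/w2.npz',im=im,d=d,K=c[0],D=c[1],R=c[2],o=c[3])
for l in ['timer','knob_grip','pointer','set_mark','top_mark','sanitiser','carton','cassette']:
    for r in bot.spot_in(l,n)[:1]: print(n,l,round(r['conf'],2),np.round(c[2]@np.array(r['at'])+c[3],4))
s=bot.read_state();print(s['time_s'],s['position'],s['joint_positions'])
E
```

```text
wrist timer 0.65 [ 0.4851 -0.1445  0.0554]
wrist knob_grip 0.57 [ 0.4955 -0.1537  0.06  ]
wrist pointer 0.9 [ 0.498  -0.1509  0.0654]
wrist set_mark 0.7 [ 0.5557 -0.1617  0.0585]
wrist top_mark 0.95 [ 0.4823 -0.1499  0.0536]
wrist sanitiser 0.86 [ 0.4605 -0.3527  0.1116]
wrist cassette 0.73 [ 0.6226 -0.1438  0.0072]
2.55 [ 0.51718774 -0.22111345  0.23137613] [-3.45311431e+01  2.23101243e+01  8.78742355e+01  2.25246133e-03
  6.98295984e+01 -3.46118516e+01]
```

View pics/w2.png

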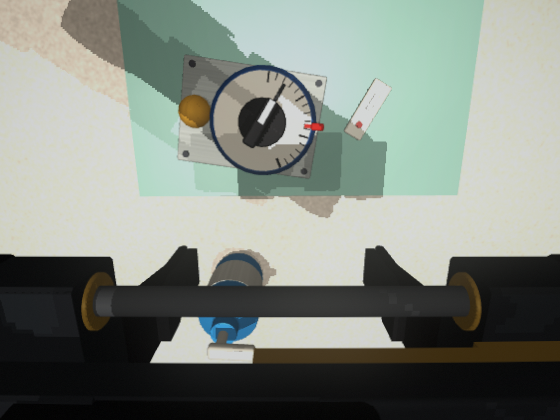

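The view is clear: dial centre about (262,120), pointer tip (284,85), rider (314,127), top mark about (278,163), bell (194,111), bottle (232,300). Next I'll rectify the dial plane.

```bash
cat > rect.py <<'E'
from h import *
def rect(z,im,c,cx,cy,half,s):
    n=int(2*half/s);g=np.arange(n)*s-half
    X,Y=np.meshgrid(cx+g,cy-g)   # right=+x, up=+y
    uv=proj(c,np.c_[X.ravel(),Y.ravel(),np.full(n*n,z)]).reshape(n,n,2).astype(np.float32)
    return cv2.remap(im,uv[...,0],uv[...,1],cv2.INTER_CUBIC)
E
python3 - <<'E'
from rect import *
f=np.load('pics/w2.npz');c=(f['K'],f['D'],f['R'],f['o']);im=f['im']
cx,cy=.501,-.155
r=rect(.053,im,c,cx,cy,.07,.00025)
# blue housing ring -> circle
hsv=cv2.cvtColor(r,cv2.COLOR_RGB2HSV)
blue=((hsv[...,0]>105)&(hsv[...,0]<130)&(hsv[...,1]>110)).astype(np.uint8)
k=max(cv2.findContours(blue,cv2.RETR_EXTERNAL,cv2.CHAIN_APPROX_NONE)[0],key=cv2.contourArea)
el=cv2.fitEllipse(k);print('outer',el)
w=lambda p:(cx-.07+p[0]*.00025,cy+.07-p[1]*.00025)
print(w(el[0]),np.array(el[1])*.25)
hs=[h for h in cv2.findContours(blue,cv2.RETR_CCOMP,cv2.CHAIN_APPROX_NONE)[0] if 300<np.ptp(h[:,0,0])<470]
for h in hs: e=cv2.fitEllipse(h);print('c',w(e[0]),np.array(e[1])*.25)
red=((hsv[...,1]>150)&((hsv[...,0]<8)|(hsv[...,0]>172))&(r[...,0]>120))
ys,xs=np.nonzero(red);print('red',len(xs),w((xs.mean(),ys.mean())))
cv2.imwrite('pics/rect2.png',r[:,:,::-1])
E
```

```text
outer ((260.9892883300781, 278.2345275878906), (446.4754333496094, 447.0727233886719), 78.42633056640625)
(0.49624732208251954, -0.15455863189697266) [111.61885834 111.76818085]
c (0.49624732208251954, -0.15455863189697266) [111.61885834 111.76818085]
red 1802 (np.float64(0.5541509433962264), np.float64(-0.1595493895671476))
```

View pics/rect2.png

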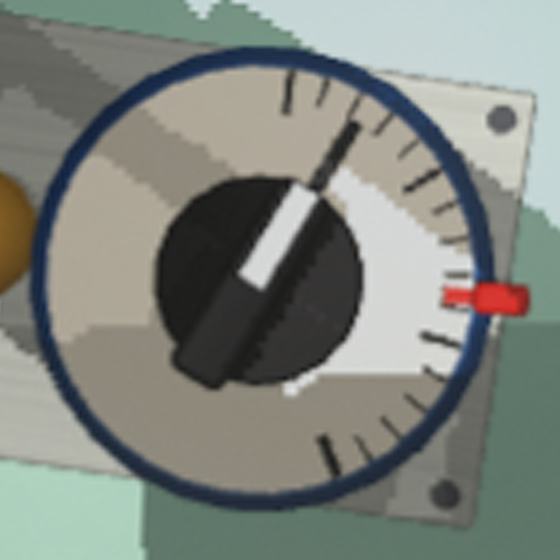

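Measured at 0.25 mm per pixel. The axis is at (0.4962, -0.1547). The 0 mark is 8.7° clockwise from +y, the pointer at 31.7° (2.3 min), and the rider at about 95.2° (8.65 min). The marks agree with 10° spacing and a 48 mm radius. I'll go above the knob and roll about -2.52 rad, which leaves the wrist range for one continuous wind.

Request:
move_arm:
  increments:
    - {"xyz": [33,-10.5,0],"roll": 0,"grip": 100}
    - {"xyz": [33.4,-10.5,0],"roll": 0,"grip": 100}
    - {"xyz": [0,0,10],"roll": -0.12,"grip": 100}
    - {"xyz": [0,0,10],"roll": -0.12,"grip": 100}
    - {"xyz": [0,0,10],"roll": -0.12,"grip": 100}

```text
time_s: 2.97
position: [0.4961, -0.1546, 0.2016]
tcp_rot: [[-0.36, 0.933, 0.001], [0.933, 0.36, -0.001], [-0.001, 0.001, -1.0]]
force: [-0.4, -0.7, 0.7]
opening: 0.996
grasp_force: 0.0
```

Request:
move_arm:
  increments:
    - {"xyz": [0,0,10],"roll": -0.12,"grip": 100}
    - {"xyz": [0,0,10],"roll": -0.12,"grip": 100}
    - {"xyz": [0,0,10],"roll": -0.12,"grip": 100}
    - {"xyz": [0,0,10],"roll": -0.12,"grip": 100}
    - {"xyz": [0,0,10],"roll": -0.12,"grip": 100}

```text
time_s: 3.38
position: [0.4962, -0.1553, 0.1511]
tcp_rot: [[-0.823, 0.568, 0.0], [0.568, 0.823, -0.0], [-0.0, 0.0, -1.0]]
force: [0.5, 0.4, 0.2]
opening: 0.999
grasp_force: 0.0
```

Request:
move_arm:
  increments:
    - {"xyz": [0,0,10],"roll": -0.12,"grip": 100}
    - {"xyz": [0,0,10],"roll": -0.12,"grip": 100}
    - {"xyz": [0,0,0],"roll": -0.12,"grip": 100}
    - {"xyz": [0,0,0],"roll": -0.12,"grip": 100}
    - {"xyz": [0,0,0],"roll": -0.12,"grip": 100}

```text
time_s: 3.8
position: [0.496, -0.1552, 0.1312]
tcp_rot: [[-1.0, 0.004, -0.0], [0.004, 1.0, 0.0], [0.0, 0.0, -1.0]]
force: [0.5, -1.0, -0.3]
opening: 0.999
grasp_force: 0.0
```

Request:
move_arm:
  increments:
    - {"xyz": [0,0,0],"roll": -0.12,"grip": 100}
    - {"xyz": [0,0,0],"roll": -0.12,"grip": 100}
    - {"xyz": [0,0,0],"roll": -0.12,"grip": 100}
    - {"xyz": [0,0,0],"roll": -0.12,"grip": 100}
    - {"xyz": [0,0,0],"roll": -0.12,"grip": 100}

```text
time_s: 4.22
position: [0.4962, -0.1553, 0.1315]
tcp_rot: [[-0.828, -0.561, 0.0], [-0.561, 0.828, -0.0], [-0.0, -0.0, -1.0]]
force: [-0.4, -0.0, 0.2]
opening: 0.999
grasp_force: 0.0
```

Request:
move_arm:
  increments:
    - {"xyz": [0,0,0],"roll": -0.12,"grip": 100}
    - {"xyz": [0,0,0],"roll": -0.08,"grip": 100}
    - {"xyz": [0,0,0],"roll": 0,"grip": 100}
    - {"xyz": [0,0,0],"roll": 0,"grip": 100}

```text
time_s: 4.55
position: [0.498, -0.1518, 0.1314]
tcp_rot: [[-0.708, -0.706, -0.004], [-0.706, 0.708, -0.007], [0.008, -0.002, -1.0]]
force: [-0.1, -0.6, -0.5]
opening: 0.996
grasp_force: 0.0
```

```bash
cat > st.py <<'E'
from h import *
s=bot.read_state();R=np.array(s['tcp_rot']).reshape(3,3)
az=np.degrees(np.arctan2(R[0,0],R[1,0])) # azimuth cw from +y of tool x
print('t',round(s['time_s'],2),'pos',np.round(np.array(s['position'])*1e3,2),'az',round(az,2),'j6',round(s['joint_positions'][5],2),'F',np.round(s['force'],2),'M',np.round(s['moment'],3),'tau6',round(s['tau'][5],3),'op',round(s['opening'],4),'gf',round(s['grasp_force'],1))
t=np.array([.4962,-.1547,.067]);print('err tool mm',np.round(R.T@(t-s['position'])*1e3,2))
E
python3 st.py;python3 st.py
```

```text
t 4.55 pos [ 498.04 -151.8   131.42] az -134.92 j6 -163.54 F [-0.1  -0.57 -0.51] M [0.207 0.048 0.014] tau6 0.023 op 0.9964 gf 0.0
err tool mm [ 2.87 -0.6  64.45]
t 4.55 pos [ 498.04 -151.8   131.42] az -134.92 j6 -163.54 F [-0.1  -0.57 -0.51] M [0.207 0.048 0.014] tau6 0.023 op 0.9964 gf 0.0
err tool mm [ 2.87 -0.6  64.45]
```

```bash
python3 -c "
from h import *
s=bot.read_state();print(np.round(s['joint_positions'],2),s['qvel'])"
```

```text
[ -28.95   26.47  100.01   -0.56   53.52 -163.54] [-0.38540971 -0.00232691  0.19407976 -0.04380105 -0.08280613 -0.06740659]
```

The wrist limit is at azimuth -134.6°, because the shoulder offset makes j1 -29° here. So I'll grip from the other side first, at azimuth 31.7°, wind part way, then re-grip. Rolling back now.

Request:
move_arm:
  increments:
    - {"xyz": [0,0,0],"roll": 0.12,"grip": 100}
    - {"xyz": [0,0,0],"roll": 0.12,"grip": 100}
    - {"xyz": [0,0,0],"roll": 0.12,"grip": 100}
    - {"xyz": [0,0,0],"roll": 0.12,"grip": 100}
    - {"xyz": [0,0,0],"roll": 0.12,"grip": 100}

```text
time_s: 4.97
position: [0.4978, -0.1522, 0.1314]
tcp_rot: [[-0.984, -0.176, -0.004], [-0.176, 0.984, -0.007], [0.005, -0.006, -1.0]]
force: [-0.4, -0.2, 0.1]
opening: 0.999
grasp_force: 0.0
```

Request:
move_arm:
  increments:
    - {"xyz": [0,0,0],"roll": 0.12,"grip": 100}
    - {"xyz": [0,0,0],"roll": 0.12,"grip": 100}
    - {"xyz": [0,0,0],"roll": 0.12,"grip": 100}
    - {"xyz": [0,0,0],"roll": 0.12,"grip": 100}
    - {"xyz": [0,0,0],"roll": 0.12,"grip": 100}

```text
time_s: 5.38
position: [0.4978, -0.1522, 0.1314]
tcp_rot: [[-0.912, 0.41, -0.004], [0.41, 0.912, -0.007], [0.0, -0.008, -1.0]]
force: [0.2, -1.1, -0.4]
opening: 0.999
grasp_force: 0.0
```

Request:
move_arm:
  increments:
    - {"xyz": [0,0,0],"roll": 0.12,"grip": 100}
    - {"xyz": [0,0,0],"roll": 0.12,"grip": 100}
    - {"xyz": [0,0,0],"roll": 0.12,"grip": 100}
    - {"xyz": [0,0,0],"roll": 0.12,"grip": 100}
    - {"xyz": [0,0,0],"roll": 0.12,"grip": 100}

```text
time_s: 5.8
position: [0.4978, -0.1522, 0.1314]
tcp_rot: [[-0.521, 0.854, -0.004], [0.854, 0.521, -0.007], [-0.004, -0.007, -1.0]]
force: [0.2, 0.6, -0.8]
opening: 1.003
grasp_force: 0.0
```

Request:
move_arm:
  increments:
    - {"xyz": [0,0,0],"roll": 0.12,"grip": 100}
    - {"xyz": [0,0,0],"roll": 0.12,"grip": 100}
    - {"xyz": [0,0,0],"roll": 0.12,"grip": 100}
    - {"xyz": [0,0,0],"roll": 0.12,"grip": 100}
    - {"xyz": [0,0,0],"roll": 0.12,"grip": 100}

```text
time_s: 6.22
position: [0.4978, -0.1522, 0.1314]
tcp_rot: [[0.052, 0.999, -0.004], [0.999, -0.052, -0.007], [-0.007, -0.003, -1.0]]
force: [0.1, 0.2, 0.6]
opening: 1.001
grasp_force: 0.0
```

Request:
move_arm:
  increments:
    - {"xyz": [0,0,0],"roll": 0.12,"grip": 100}
    - {"xyz": [0,0,0],"roll": 0.12,"grip": 100}
    - {"xyz": [0,0,0],"roll": 0.12,"grip": 100}
    - {"xyz": [0,0,0],"roll": 0.12,"grip": 100}
    - {"xyz": [0,0,0],"roll": 0.03,"grip": 100}

```text
time_s: 6.63
position: [0.4979, -0.1522, 0.1314]
tcp_rot: [[0.532, 0.847, -0.004], [0.847, -0.532, -0.007], [-0.008, 0.001, -1.0]]
force: [-0.1, 0.4, -0.4]
opening: 1.0
grasp_force: 0.0
```

Request:
move_arm:
  increments:
    - {"xyz": [0,0,0],"roll": 0,"grip": 100}
    - {"xyz": [0,0,0],"roll": 0,"grip": 100}

```text
time_s: 6.8
position: [0.4978, -0.1522, 0.1314]
tcp_rot: [[0.527, 0.85, -0.004], [0.85, -0.527, -0.007], [-0.008, 0.0, -1.0]]
force: [0.6, -1.4, -0.0]
opening: 1.001
grasp_force: 0.0
```

```bash
python3 st.py
```

```text
t 6.8 pos [ 497.81 -152.2   131.41] az 31.8 j6 3.13 F [ 0.64 -1.43 -0.05] M [ 0.005  0.006 -0.011] tau6 0.027 op 1.0011 gf 0.0
err tool mm [-2.46 -0.08 64.43]
```

Request:
move_arm:
  increments:
    - {"xyz": [-2.5,0,20],"roll": 0,"grip": 100}
    - {"xyz": [0,0,20],"roll": 0,"grip": 100}
    - {"xyz": [0,0,22],"roll": 0,"grip": 60}
    - {"xyz": [0,0,0],"roll": 0,"grip": 40}
    - {"xyz": [0,0,0],"roll": 0,"grip": 25}

```text
time_s: 7.22
position: [0.4954, -0.1543, 0.0687]
tcp_rot: [[0.527, 0.85, -0.006], [0.85, -0.527, -0.006], [-0.008, -0.002, -1.0]]
force: [-0.0, -0.7, 0.6]
opening: 0.855
grasp_force: 0.0
```

```bash
python3 st.py
```

```text
t 7.22 pos [ 495.44 -154.31   68.7 ] az 31.83 j6 2.95 F [-0.03 -0.74  0.57] M [0.004 0.06  0.018] tau6 -0.006 op 0.8548 gf 0.0
err tool mm [0.08 0.86 1.7 ]
```

Request:
move_arm:
  increments:
    - {"xyz": [0,0,0],"roll": 0,"grip": 15}
    - {"xyz": [0,0,0],"roll": 0,"grip": 10}
    - {"xyz": [0,0,0],"roll": 0,"grip": 0}
    - {"xyz": [0,0,0],"roll": 0,"grip": 0}

```text
time_s: 7.55
position: [0.497, -0.1551, 0.0704]
tcp_rot: [[0.528, 0.849, -0.002], [0.849, -0.528, -0.008], [-0.008, 0.003, -1.0]]
force: [-0.4, -0.8, 0.3]
opening: 0.558
grasp_force: 0.0
```

```bash
python3 st.py
```

```text
t 7.55 pos [ 496.97 -155.06   70.44] az 31.85 j6 2.98 F [-0.41 -0.78  0.33] M [-0.014  0.048  0.06 ] tau6 -0.001 op 0.5583 gf 0.0
err tool mm [-0.07 -0.86  3.44]
```

Request:
move_arm:
  increments:
    - {"xyz": [0,0,0],"roll": 0,"grip": 0}
    - {"xyz": [0,0,0],"roll": 0,"grip": 0}
    - {"xyz": [0,0,0],"roll": 0,"grip": 0}
    - {"xyz": [0,0,0],"roll": 0,"grip": 0}
    - {"xyz": [0,0,0],"roll": 0,"grip": 0}

```text
time_s: 7.97
position: [0.4962, -0.1547, 0.0694]
tcp_rot: [[0.528, 0.849, -0.004], [0.849, -0.528, -0.007], [-0.008, 0.0, -1.0]]
force: [0.0, -0.3, 0.7]
opening: 0.173
grasp_force: 0.0
```

Request:
move_arm:
  increments:
    - {"xyz": [0,0,0],"roll": 0,"grip": 0}
    - {"xyz": [0,0,0],"roll": 0,"grip": 0}

```text
time_s: 8.13
position: [0.4962, -0.1547, 0.0693]
tcp_rot: [[0.528, 0.849, -0.004], [0.849, -0.528, -0.007], [-0.008, 0.0, -1.0]]
force: [0.2, 0.4, 0.5]
opening: 0.044
grasp_force: 0.0
```

```bash
python3 st.py
```

```text
t 8.13 pos [ 496.24 -154.69   69.35] az 31.86 j6 2.99 F [0.19 0.36 0.45] M [ 0.029 -0.014 -0.026] tau6 -0.0 op 0.0438 gf 0.0
err tool mm [-0.01 -0.03  2.35]
```

```bash
python3 - <<'E'
from h import *
a,_=bot.capture('side');b,d=bot.capture('scene')
c=cam('scene');print(proj(c,[[.4962,-.1547,.084],[.4962,-.1547,.054]]))
cs=cam('side');p=proj(cs,[[.4962,-.1547,.084]])[0];print(p)
def crop(im,p,h=45,w=60):
    x,y=[int(v) for v in p];return cv2.resize(im[max(0,y-h):y+h,max(0,x-w):x+w],None,fx=6,fy=6,interpolation=cv2.INTER_CUBIC)
A=crop(a,p);B=crop(b,proj(c,[[.4962,-.1547,.084]])[0])
A=cv2.resize(A,(400,300));B=cv2.resize(B,(400,300))
cv2.imwrite('pics/chk.png',np.vstack([np.hstack([A,B]),cv2.resize(a,(400,300)).repeat(1,0) if 0 else np.hstack([cv2.resize(a,(400,300)),cv2.resize(b,(400,300))])])[:,:,::-1])
E
python3 st.py
```

```text
[[164.82180574 213.41894303]
 [167.75442958 223.56119282]]
[244.95003724 271.2323809 ]
t 8.23 pos [ 496.23 -154.71   69.35] az 31.87 j6 2.99 F [ 0.65 -0.05  0.01] M [ 0.01  -0.038  0.02 ] tau6 -0.0 op 0.0137 gf 0.0
err tool mm [ 0.01 -0.04  2.35]
```

View pics/chk.png

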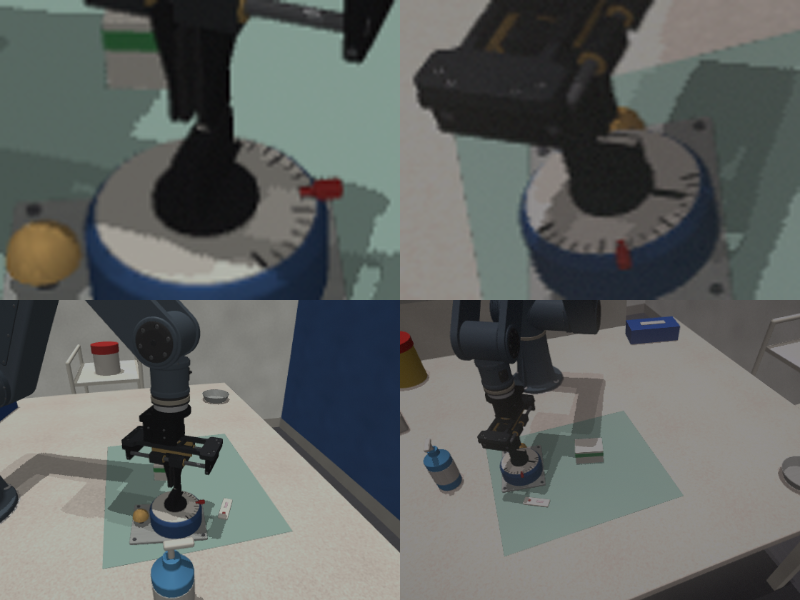

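The picture shows the fingers over the knob, but the opening reads nearly shut with no grip force. I'll locate the bar from depth.

```bash
python3 - <<'E'
from h import *
def cloud(c,d):
    K,D,R,o=c;v,u=np.nonzero(d>0);p=cv2.undistortPoints(np.c_[u,v].astype(float).reshape(-1,1,2),K,D)[:,0]
    return (np.c_[p,np.ones(len(p))]*d[v,u][:,None])@R.T+o
def ana(n,P,az):
    q=P-[.4962,-.1547,0];a=np.radians(az)
    x=q[:,0]*np.sin(a)+q[:,1]*np.cos(a);y=q[:,0]*np.cos(a)-q[:,1]*np.sin(a)
    m=np.hypot(x,y)<.04
    for z0 in np.arange(.05,.13,.008):
        k=m&(P[:,2]>=z0)&(P[:,2]<z0+.008)
        if k.sum()>3: print(n,round(z0,3),k.sum(),'x',np.round(np.percentile(x[k],[2,50,98])*1e3,1),'y',np.round(np.percentile(y[k],[2,50,98])*1e3,1))
f=np.load('pics/w2.npz');ana('w2',cloud((f['K'],f['D'],f['R'],f['o']),f['d']),31.8)
for n in ['scene','side','wrist']:
    c=cam(n);im,d=bot.capture(n);ana(n,cloud(c,d),31.8)
    if n=='wrist': cv2.imwrite('pics/w3.png',im[:,:,::-1])
E
python3 st.py
```

```text
w2 0.05 2427 x [-37.    4.1  37.3] y [-37.3   0.4  37.1]
w2 0.058 1136 x [-21.    0.2  21. ] y [-24.3   7.3  23.2]
w2 0.066 6 x [-19.   -1.2  18.5] y [6.3 6.5 6.6]
w2 0.074 6 x [-15.9   1.4  20.6] y [6.3 6.5 6.6]
w2 0.082 6 x [-20.9  -4.1  15. ] y [6.3 6.5 6.7]
w2 0.09 318 x [-24.2  -3.8  23.9] y [-7.4 -0.   6.5]
w2 0.098 444 x [-22.4   3.3  23.4] y [-6.  -0.5  5.4]
scene 0.05 375 x [-37.2  14.8  37.9] y [-32.9  17.   36.8]
scene 0.058 208 x [-23.    2.6  25.7] y [-4.5 13.4 26.5]
scene 0.066 65 x [-23.4   0.5  26.2] y [-2.   7.5  9.2]
scene 0.074 70 x [-24.1   7.1  26. ] y [-1.6  7.4  9.6]
scene 0.082 68 x [-22.8   3.3  26. ] y [-0.3  8.   9.9]
scene 0.09 93 x [-13.7   7.2  25.4] y [-5.1  6.6  9.2]
scene 0.098 39 x [-10.5   9.9  24.3] y [-2.9  2.2  8.9]
scene 0.106 28 x [-9.1  6.9 12.6] y [-6.9  8.9 10.9]
scene 0.114 50 x [-7.3  8.2 13.2] y [-8.8  9.  10.9]
scene 0.122 43 x [-6.3  8.9 12.5] y [-9.2  8.6 11.3]
side 0.05 650 x [-37.6 -15.9  35.2] y [-37.4  10.7  37.7]
side 0.058 342 x [-26.5  -8.2  19.1] y [-23.9   8.7  24.1]
side 0.066 75 x [-27.2 -20.5  18.1] y [-5.4  6.1  6.9]
side 
[... 395 characters left out ...]
 4322 x [-17.9  18.   37.9] y [-37.7   0.2  37.7]
wrist 0.058 2433 x [-14.    4.9  24.9] y [-23.9   1.5  23.7]
wrist 0.066 69 x [22.7 24.7 25.2] y [-6.6 -0.4  6.1]
wrist 0.074 85 x [22.2 24.8 25.1] y [-7.   0.2  6.3]
wrist 0.082 94 x [22.7 24.7 25.2] y [-6.7 -0.4  6.3]
wrist 0.09 387 x [-2.7 18.3 25. ] y [-7.1 -0.4  6.7]
wrist 0.098 608 x [-12.5  14.5  24.1] y [-5.3 -0.4  5. ]
wrist 0.106 143 x [ 9.8 10.4 12. ] y [-9.5 -1.4  7.8]
wrist 0.114 230 x [ 9.7 10.8 12.1] y [-9.5  0.   8.2]
wrist 0.122 247 x [ 9.9 10.5 12.3] y [-8.8 -1.4  7.4]
t 8.38 pos [ 496.28 -154.71   69.38] az 31.87 j6 2.99 F [ 0.58  0.43 -0.48] M [-0.031  0.047 -0.006] tau6 -0.0 op 0.008 gf 0.0
err tool mm [-0.02 -0.07  2.38]
```

View pics/w3.png

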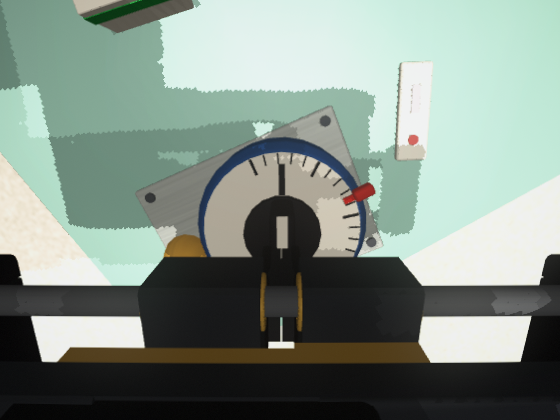

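The depth shows the bar exactly where I measured it, centred within 0.5 mm and aligned. The surfaces at bar height are all bar, so the fingers seem to have shut above it. I'll check where the fingertips really are in the tool frame.

```bash
python3 - <<'E'
from h import *
m=bot.camera_model('wrist');T=np.array(m['tool_from_camera'])
f=np.load('pics/w2.npz');d=f['d']
K,D=f['K'],f['D']
v,u=np.nonzero((d>0)&(d<.235))
p=cv2.undistortPoints(np.c_[u,v].astype(float).reshape(-1,1,2),K,D)[:,0]
P=((np.c_[p,np.ones(len(p))]*d[v,u][:,None])@T[:3,:3].T+T[:3,3])*1e3
for lo in range(-160,20,10):
    for sgn in (1,-1):
        k=(P[:,2]>=lo)&(P[:,2]<lo+10)&(P[:,1]*sgn>0)
        if k.sum(): print(lo,sgn,k.sum(),'x',np.round(np.percentile(P[k,0],[1,99])),'y',np.round(np.percentile(P[k,1],[1,99])))
print(T.round(3))
E
```

```text
-160 1 7971 x [21. 27.] y [ 0. 52.]
-160 -1 8231 x [23. 27.] y [-53.  -0.]
-150 1 8066 x [24. 27.] y [ 1. 57.]
-150 -1 7956 x [24. 27.] y [-58.  -0.]
-140 1 9014 x [23. 38.] y [ 2. 66.]
-140 -1 7288 x [18. 38.] y [-68.  -1.]
-130 1 8644 x [16. 38.] y [ 1. 69.]
-130 -1 9103 x [11. 38.] y [-71.  -1.]
-120 1 1715 x [ 7. 38.] y [47. 79.]
-120 -1 1962 x [ 1. 38.] y [-80. -48.]
-110 1 476 x [-3. 14.] y [47. 50.]
-110 -1 708 x [-8. 14.] y [-51. -48.]
-100 1 366 x [-10.   7.] y [47. 48.]
-100 -1 474 x [-11.   7.] y [-49. -46.]
-90 1 545 x [-10.  12.] y [43. 55.]
-90 -1 545 x [-10.  11.] y [-56. -44.]
-80 1 388 x [-10.  12.] y [43. 55.]
-80 -1 372 x [-10.  12.] y [-56. -44.]
-70 1 367 x [ 1. 12.] y [43. 53.]
-70 -1 382 x [ 1. 12.] y [-54. -44.]
-60 1 341 x [-4. 12.] y [43. 51.]
-60 -1 326 x [-4. 12.] y [-53. -44.]
-50 1 328 x [-9. 12.] y [42. 51.]
-50 -1 310 x [-9. 12.] y [-53. -44.]
-40 1 19 x [-6. 11.] y [43. 49.]
-40 -1 10 x [ 3. 10.] y [-48. -44.]
[[ 0.001 -0.961 -0.277  0.076]
 [ 1.     0.001 -0.    -0.   ]
 [ 0.001 -0.277  0.961 -0.202]
 [ 0.     0.     0.     1.   ]]
```

The visible fingertips end about 38 mm short of the stated TCP, so they shut in the air above the bar at z≈0.107. I'll open, go 38 mm lower so the tips sit at about 69 mm, and grip again.

Request:
move_arm:
  increments:
    - {"xyz": [0,0,-3],"roll": 0,"grip": 60}
    - {"xyz": [0,0,0],"roll": 0,"grip": 60}
    - {"xyz": [0,0,0],"roll": 0,"grip": 60}
    - {"xyz": [0,0,0],"roll": 0,"grip": 60}
    - {"xyz": [0,0,0],"roll": 0,"grip": 60}

```text
time_s: 8.8
position: [0.4963, -0.1547, 0.0724]
tcp_rot: [[0.528, 0.849, -0.004], [0.849, -0.528, -0.007], [-0.008, 0.001, -1.0]]
force: [0.1, -0.7, -0.6]
opening: 0.299
grasp_force: 0.0
```

Request:
move_arm:
  increments:
    - {"xyz": [0,0,0],"roll": 0,"grip": 60}
    - {"xyz": [0,0,0],"roll": 0,"grip": 60}

```text
time_s: 8.97
position: [0.4962, -0.1547, 0.0724]
tcp_rot: [[0.528, 0.849, -0.004], [0.849, -0.528, -0.007], [-0.008, 0.0, -1.0]]
force: [0.3, -0.1, -0.5]
opening: 0.452
grasp_force: 0.0
```

```bash
python3 st.py
```

```text
t 8.97 pos [ 496.24 -154.67   72.35] az 31.86 j6 2.99 F [ 0.31 -0.07 -0.49] M [-0.004  0.064  0.012] tau6 -0.0 op 0.4521 gf 0.0
err tool mm [-0.   -0.02  5.35]
```

Request:
move_arm:
  increments:
    - {"xyz": [0,0,10],"roll": 0,"grip": 60}
    - {"xyz": [0,0,10],"roll": 0,"grip": 60}
    - {"xyz": [0,0,8],"roll": 0,"grip": 60}
    - {"xyz": [0,0,0],"roll": 0,"grip": 60}

```text
time_s: 9.3
position: [0.4945, -0.154, 0.0421]
tcp_rot: [[0.528, 0.849, -0.008], [0.849, -0.528, -0.005], [-0.008, -0.004, -1.0]]
force: [0.4, 0.2, 0.6]
opening: 0.594
grasp_force: 0.0
```

```bash
python3 st.py; python3 - <<'E'
from h import *
T=np.array(bot.camera_model('wrist')['tool_from_camera']);K,D,R,o=cam('wrist');im,d=bot.capture('wrist')
v,u=np.nonzero((d>0)&(d<.235))
p=cv2.undistortPoints(np.c_[u,v].astype(float).reshape(-1,1,2),K,D)[:,0]
P=((np.c_[p,np.ones(len(p))]*d[v,u][:,None])@T[:3,:3].T+T[:3,3])*1e3
for lo in range(-60,10,4):
    for sg in (1,-1):
        k=(P[:,2]>=lo)&(P[:,2]<lo+4)&(P[:,1]*sg>0)&(abs(P[:,1])<60)
        if k.sum(): print(lo,k.sum(),'x',np.round(np.percentile(P[k,0],[1,99])),'y',np.round(np.percentile(P[k,1],[1,50,99])))
E
```

```text
t 9.3 pos [ 494.5  -154.05   42.1 ] az 31.87 j6 3.03 F [0.4  0.23 0.6 ] M [ 0.028  0.073 -0.025] tau6 0.004 op 0.594 gf 0.0
err tool mm [  0.14   1.69 -24.9 ]
-60 831 x [-22.  24.] y [ 0.  4. 33.]
-60 498 x [-22.  24.] y [-35.  -2.  -0.]
-56 466 x [-24.  25.] y [ 0.  7. 33.]
-56 436 x [-24.  25.] y [-35.  -4.  -0.]
-52 158 x [-6. 25.] y [ 0. 25. 34.]
-52 135 x [-5. 25.] y [-35. -27.  -0.]
-48 141 x [-7. 25.] y [ 0. 25. 34.]
-48 131 x [-7. 25.] y [-35. -27.  -0.]
-44 132 x [-9. 25.] y [ 0. 25. 34.]
-44 125 x [-9. 25.] y [-35. -27.  -0.]
-40 54 x [ 0. 25.] y [ 0.  5. 32.]
-40 34 x [ 2. 25.] y [-34.  -5.  -0.]
-36 39 x [22. 25.] y [0. 4. 8.]
-36 24 x [23. 25.] y [-5. -3. -0.]
-32 34 x [23. 25.] y [0. 4. 8.]
-32 19 x [23. 25.] y [-5. -3. -1.]
-28 30 x [23. 25.] y [0. 4. 8.]
-28 21 x [22. 25.] y [-5. -3. -0.]
-24 1229 x [-20.  25.] y [ 4. 16. 26.]
-24 1147 x [-20.  25.] y [-23. -13.  -3.]
-20 818 x [-21.  33.] y [ 1. 20. 60.]
-20 632 x [-22.  26.] y [-24. -14.  -2.]
-16 1123 x [-10.  52.] y [ 0. 24. 56.]
-16 503 x [-11.  52.] y [-48. -17.  -1.]
-12 5676 x [-27.  55.] y [ 2. 29. 56.]
-12 5965 x [-28.  55.] y [-53. -27.  -2.]
-8 565 x [-18.  59.] y [ 1. 33. 60.]
-8 638 x [-16.  59.] y [-56. -36.  -1.]
-4 192 x [-14.  60.] y [ 1. 27. 59.]
-4 220 x [-4. 60.] y [-58. -31.  -1.]
0 27 x [48. 60.] y [ 1. 16. 38.]
0 28 x [49. 60.] y [-33. -13.  -1.]
4 27 x [49. 60.] y [ 1. 13. 36.]
4 42 x [-28.  60.] y [-60. -22.  -1.]
8 24 x [51. 60.] y [ 1. 15. 33.]
8 49 x [-27.  60.] y [-60. -58.  -2.]
```

Request:
move_arm:
  increments:
    - {"xyz": [0,0,6],"roll": 0,"grip": 30}
    - {"xyz": [0,0,5],"roll": 0,"grip": 30}
    - {"xyz": [0,0,0],"roll": 0,"grip": 20}
    - {"xyz": [0,0,0],"roll": 0,"grip": 10}
    - {"xyz": [0,0,0],"roll": 0,"grip": 10}

```text
time_s: 9.77
position: [0.4962, -0.155, 0.0335]
tcp_rot: [[0.528, 0.849, -0.004], [0.849, -0.528, -0.007], [-0.008, 0.001, -1.0]]
force: [0.0, 0.6, -0.6]
opening: 0.308
grasp_force: 0.0
```

Request:
move_arm:
  increments:
    - {"xyz": [0,0,0],"roll": 0,"grip": 0}
    - {"xyz": [0,0,0],"roll": 0,"grip": 0}
    - {"xyz": [0,0,0],"roll": 0,"grip": 0}

```text
time_s: 10.02
position: [0.4967, -0.1553, 0.0337]
tcp_rot: [[0.528, 0.849, -0.003], [0.849, -0.528, -0.008], [-0.008, 0.002, -1.0]]
force: [0.5, -0.5, 0.2]
opening: 0.155
grasp_force: 30.0
```

```bash
python3 st.py
```

```text
t 10.02 pos [ 496.65 -155.27   33.7 ] az 31.86 j6 3.04 F [ 0.51 -0.49  0.2 ] M [-0.056  0.013  0.048] tau6 0.029 op 0.155 gf 30.0
err tool mm [-2.00e-02 -6.20e-01 -3.33e+01]
```

Request:
move_arm:
  increments:
    - {"xyz": [0,0,0],"roll": 0.02,"grip": 0}
    - {"xyz": [0,0,0],"roll": 0.04,"grip": 0}
    - {"xyz": [0,0,0],"roll": 0.05,"grip": 0}
    - {"xyz": [0,0,0],"roll": 0.05,"grip": 0}
    - {"xyz": [0,0,0],"roll": 0.05,"grip": 0}

```text
time_s: 10.43
position: [0.4967, -0.1553, 0.0337]
tcp_rot: [[0.695, 0.719, -0.003], [0.719, -0.695, -0.008], [-0.008, 0.003, -1.0]]
force: [1.1, 0.4, 0.1]
opening: 0.156
grasp_force: 30.0
```

```bash
python3 st.py
```

```text
t 10.43 pos [ 496.67 -155.28   33.71] az 44.06 j6 15.25 F [1.08 0.36 0.08] M [0.007 0.019 0.14 ] tau6 -0.269 op 0.1562 gf 30.0
err tool mm [ -0.16  -0.63 -33.29]
```

Request:
move_arm:
  increments:
    - {"xyz": [0,0,0],"roll": 0.06,"grip": 0}
    - {"xyz": [0,0,0],"roll": 0.06,"grip": 0}
    - {"xyz": [0,0,0],"roll": 0.06,"grip": 0}
    - {"xyz": [0,0,0],"roll": 0.06,"grip": 0}
    - {"xyz": [0,0,0],"roll": 0.06,"grip": 0}

```text
time_s: 10.85
position: [0.4967, -0.1553, 0.0337]
tcp_rot: [[0.877, 0.481, -0.003], [0.481, -0.877, -0.008], [-0.006, 0.006, -1.0]]
force: [0.3, 0.2, 1.0]
opening: 0.16
grasp_force: 30.0
```

```bash
python3 st.py
```

```text
t 10.85 pos [ 496.71 -155.31   33.71] az 61.28 j6 32.47 F [0.31 0.21 0.99] M [-0.001 -0.035  0.144] tau6 -0.346 op 0.1603 gf 30.0
err tool mm [ -0.36  -0.6  -33.29]
```

Request:
move_arm:
  increments:
    - {"xyz": [0,0,0],"roll": 0.06,"grip": 0}
    - {"xyz": [0,0,0],"roll": 0.06,"grip": 0}
    - {"xyz": [0,0,0],"roll": 0.06,"grip": 0}
    - {"xyz": [0,0,0],"roll": 0.06,"grip": 0}
    - {"xyz": [0,0,0],"roll": 0.06,"grip": 0}

```text
time_s: 11.27
position: [0.4968, -0.1554, 0.0337]
tcp_rot: [[0.98, 0.2, -0.003], [0.2, -0.98, -0.008], [-0.004, 0.007, -1.0]]
force: [0.6, -0.0, 0.9]
opening: 0.159
grasp_force: 30.0
```

```bash
python3 st.py
```

```text
t 11.27 pos [ 496.78 -155.39   33.72] az 78.47 j6 49.66 F [ 0.57 -0.02  0.89] M [0.015 0.035 0.096] tau6 -0.346 op 0.1592 gf 30.0
err tool mm [ -0.56  -0.55 -33.28]
```

Gripped at 30 N with the turning moment about 0.12 N m and well centred. Now I'll re-grip half a turn back to gain wrist range: open, roll -3.166 rad in place, close.

Request:
move_arm:
  increments:
    - {"xyz": [0,0,0],"roll": 0,"grip": 85}
    - {"xyz": [0,0,0],"roll": 0,"grip": 85}
    - {"xyz": [0,0,0],"roll": 0,"grip": 85}
    - {"xyz": [0,0,0],"roll": 0,"grip": 85}
    - {"xyz": [0,0,0],"roll": 0,"grip": 85}

```text
time_s: 11.68
position: [0.4959, -0.1548, 0.0333]
tcp_rot: [[0.979, 0.204, -0.004], [0.204, -0.979, -0.007], [-0.006, 0.006, -1.0]]
force: [0.1, -0.8, -0.4]
opening: 0.449
grasp_force: 0.0
```

Request:
move_arm:
  increments:
    - {"xyz": [0,0,0],"roll": 0,"grip": 85}
    - {"xyz": [0,0,0],"roll": 0,"grip": 85}
    - {"xyz": [0,0,0],"roll": 0,"grip": 85}
    - {"xyz": [0,0,0],"roll": -0.046,"grip": 85}
    - {"xyz": [0,0,0],"roll": -0.12,"grip": 85}

```text
time_s: 12.1
position: [0.4962, -0.155, 0.0334]
tcp_rot: [[0.931, 0.365, -0.004], [0.365, -0.931, -0.007], [-0.006, 0.005, -1.0]]
force: [0.0, -0.5, 0.4]
opening: 0.808
grasp_force: 0.0
```

Request:
move_arm:
  increments:
    - {"xyz": [0,0,0],"roll": -0.12,"grip": 85}
    - {"xyz": [0,0,0],"roll": -0.12,"grip": 85}
    - {"xyz": [0,0,0],"roll": -0.12,"grip": 85}
    - {"xyz": [0,0,0],"roll": -0.12,"grip": 85}
    - {"xyz": [0,0,0],"roll": -0.12,"grip": 85}

```text
time_s: 12.52
position: [0.4961, -0.155, 0.0334]
tcp_rot: [[0.56, 0.829, -0.004], [0.829, -0.56, -0.007], [-0.008, 0.001, -1.0]]
force: [0.9, -0.2, 0.1]
opening: 0.849
grasp_force: 0.0
```

Request:
move_arm:
  increments:
    - {"xyz": [0,0,0],"roll": -0.12,"grip": 85}
    - {"xyz": [0,0,0],"roll": -0.12,"grip": 85}
    - {"xyz": [0,0,0],"roll": -0.12,"grip": 85}
    - {"xyz": [0,0,0],"roll": -0.12,"grip": 85}
    - {"xyz": [0,0,0],"roll": -0.12,"grip": 85}

```text
time_s: 12.93
position: [0.4961, -0.155, 0.0334]
tcp_rot: [[-0.006, 1.0, -0.004], [1.0, 0.006, -0.007], [-0.007, -0.004, -1.0]]
force: [-0.2, -0.4, 0.3]
opening: 0.849
grasp_force: 0.0
```

Request:
move_arm:
  increments:
    - {"xyz": [0,0,0],"roll": -0.12,"grip": 85}
    - {"xyz": [0,0,0],"roll": -0.12,"grip": 85}
    - {"xyz": [0,0,0],"roll": -0.12,"grip": 85}
    - {"xyz": [0,0,0],"roll": -0.12,"grip": 85}
    - {"xyz": [0,0,0],"roll": -0.12,"grip": 85}

```text
time_s: 13.35
position: [0.4961, -0.1549, 0.0334]
tcp_rot: [[-0.569, 0.822, -0.004], [0.822, 0.569, -0.007], [-0.004, -0.007, -1.0]]
force: [-0.3, -1.2, 0.2]
opening: 0.846
grasp_force: 0.0
```

Request:
move_arm:
  increments:
    - {"xyz": [0,0,0],"roll": -0.12,"grip": 85}
    - {"xyz": [0,0,0],"roll": -0.12,"grip": 85}
    - {"xyz": [0,0,0],"roll": -0.12,"grip": 85}
    - {"xyz": [0,0,0],"roll": -0.12,"grip": 85}
    - {"xyz": [0,0,0],"roll": -0.12,"grip": 85}

```text
time_s: 13.77
position: [0.4961, -0.155, 0.0334]
tcp_rot: [[-0.934, 0.357, -0.004], [0.357, 0.934, -0.007], [0.001, -0.008, -1.0]]
force: [0.8, 0.1, 0.0]
opening: 0.852
grasp_force: 0.0
```

Request:
move_arm:
  increments:
    - {"xyz": [0,0,0],"roll": -0.12,"grip": 85}
    - {"xyz": [0,0,0],"roll": -0.12,"grip": 85}
    - {"xyz": [0,0,0],"roll": -0.12,"grip": 85}
    - {"xyz": [0,0,0],"roll": -0.12,"grip": 85}
    - {"xyz": [0,0,0],"roll": -0.12,"grip": 85}

```text
time_s: 14.18
position: [0.4961, -0.155, 0.0334]
tcp_rot: [[-0.972, -0.233, -0.004], [-0.233, 0.972, -0.007], [0.005, -0.006, -1.0]]
force: [-0.3, -0.4, -0.0]
opening: 0.849
grasp_force: 0.0
```

Request:
move_arm:
  increments:
    - {"xyz": [0,0,0],"roll": 0,"grip": 40}
    - {"xyz": [0,0,0],"roll": 0,"grip": 40}

```text
time_s: 14.35
position: [0.4961, -0.155, 0.0334]
tcp_rot: [[-0.975, -0.224, -0.004], [-0.224, 0.975, -0.007], [0.005, -0.006, -1.0]]
force: [0.3, 0.4, 1.0]
opening: 0.77
grasp_force: 0.0
```

```bash
python3 st.py; python3 - <<'E'
from h import *
import rect
c=cam('wrist');im,d=bot.capture('wrist')
K,D,R,o=c;v,u=np.nonzero(d>0);p=cv2.undistortPoints(np.c_[u,v].astype(float).reshape(-1,1,2),K,D)[:,0]
P=(np.c_[p,np.ones(len(p))]*d[v,u][:,None])@R.T+o
k=(abs(P[:,2]-.098)<.002)&(np.hypot(P[:,0]-.4962,P[:,1]+.1547)<.03)
if k.sum()>20:
    q=P[k,:2];r=cv2.minAreaRect((q*1e3).astype(np.float32));print(k.sum(),r)
E
```

```text
t 14.35 pos [ 496.12 -154.96   33.39] az -102.95 j6 -131.77 F [0.28 0.36 1.03] M [ 0.153 -0.037  0.003] tau6 -0.097 op 0.77 gf 0.0
err tool mm [  0.04   0.04 -33.61]
1981 ((495.94915771484375, -155.1981658935547), (50.89066696166992, 13.885294914245605), 12.792631149291992)
```

The bar is at azimuth 77.2° and the tool at 77.05°, so they are aligned. Closing.

Request:
move_arm:
  increments:
    - {"xyz": [0,0,0],"roll": 0,"grip": 20}
    - {"xyz": [0,0,0],"roll": 0,"grip": 10}
    - {"xyz": [0,0,0],"roll": 0,"grip": 0}
    - {"xyz": [0,0,0],"roll": 0,"grip": 0}
    - {"xyz": [0,0,0],"roll": 0,"grip": 0}

```text
time_s: 14.82
position: [0.4962, -0.155, 0.0334]
tcp_rot: [[-0.974, -0.227, -0.004], [-0.227, 0.974, -0.007], [0.005, -0.006, -1.0]]
force: [0.8, -0.1, 0.1]
opening: 0.359
grasp_force: 0.0
```

Request:
move_arm:
  increments:
    - {"xyz": [0,0,0],"roll": 0,"grip": 0}
    - {"xyz": [0,0,0],"roll": 0,"grip": 0}
    - {"xyz": [0,0,0],"roll": 0,"grip": 0}
    - {"xyz": [0,0,0],"roll": 0,"grip": 0}

```text
time_s: 15.15
position: [0.4963, -0.1554, 0.0335]
tcp_rot: [[-0.974, -0.227, -0.003], [-0.227, 0.974, -0.008], [0.005, -0.007, -1.0]]
force: [-0.1, -2.1, 0.9]
opening: 0.159
grasp_force: 30.0
```

```bash
python3 st.py
```

```text
t 15.15 pos [ 496.32 -155.37   33.48] az -103.13 j6 -131.94 F [-0.09 -2.09  0.87] M [-0.097  0.026  0.   ] tau6 -0.005 op 0.1589 gf 30.0
err tool mm [  0.14   0.46 -33.52]
```

Request:
move_arm:
  increments:
    - {"xyz": [0,0,0],"roll": 0.06,"grip": 0}
    - {"xyz": [0,0,0],"roll": 0.06,"grip": 0}
    - {"xyz": [0,0,0],"roll": 0.06,"grip": 0}
    - {"xyz": [0,0,0],"roll": 0.06,"grip": 0}
    - {"xyz": [0,0,0],"roll": 0.06,"grip": 0}

```text
time_s: 15.57
position: [0.4963, -0.1553, 0.0335]
tcp_rot: [[-0.997, 0.073, -0.004], [0.073, 0.997, -0.008], [0.003, -0.008, -1.0]]
force: [0.1, -1.8, 0.2]
opening: 0.16
grasp_force: 30.0
```

Request:
move_arm:
  increments:
    - {"xyz": [0,0,0],"roll": 0.06,"grip": 0}
    - {"xyz": [0,0,0],"roll": 0.06,"grip": 0}
    - {"xyz": [0,0,0],"roll": 0.06,"grip": 0}
    - {"xyz": [0,0,0],"roll": 0.06,"grip": 0}
    - {"xyz": [0,0,0],"roll": 0.06,"grip": 0}

```text
time_s: 15.98
position: [0.4963, -0.1552, 0.0335]
tcp_rot: [[-0.931, 0.365, -0.003], [0.365, 0.931, -0.007], [0.0, -0.008, -1.0]]
force: [0.4, -1.3, -0.1]
opening: 0.16
grasp_force: 30.0
```

Request:
move_arm:
  increments:
    - {"xyz": [0,0,0],"roll": 0.06,"grip": 0}
    - {"xyz": [0,0,0],"roll": 0.06,"grip": 0}
    - {"xyz": [0,0,0],"roll": 0.06,"grip": 0}
    - {"xyz": [0,0,0],"roll": 0.06,"grip": 0}
    - {"xyz": [0,0,0],"roll": 0.06,"grip": 0}

```text
time_s: 16.4
position: [0.4964, -0.1552, 0.0335]
tcp_rot: [[-0.782, 0.624, -0.003], [0.624, 0.782, -0.007], [-0.002, -0.008, -1.0]]
force: [0.6, -0.5, -0.2]
opening: 0.16
grasp_force: 30.0
```

Request:
move_arm:
  increments:
    - {"xyz": [0,0,0],"roll": 0.06,"grip": 0}
    - {"xyz": [0,0,0],"roll": 0.06,"grip": 0}
    - {"xyz": [0,0,0],"roll": 0.06,"grip": 0}
    - {"xyz": [0,0,0],"roll": 0.06,"grip": 0}
    - {"xyz": [0,0,0],"roll": 0.06,"grip": 0}

```text
time_s: 16.82
position: [0.4965, -0.1551, 0.0335]
tcp_rot: [[-0.562, 0.827, -0.003], [0.827, 0.562, -0.007], [-0.004, -0.007, -1.0]]
force: [0.2, -0.7, 0.3]
opening: 0.158
grasp_force: 30.0
```

```bash
python3 st.py
```

```text
t 16.82 pos [ 496.49 -155.12   33.48] az -34.22 j6 -63.04 F [ 0.19 -0.67  0.26] M [ 0.103 -0.091  0.11 ] tau6 -0.347 op 0.1579 gf 30.0
err tool mm [  0.36  -0.23 -33.52]
```

Request:
move_arm:
  increments:
    - {"xyz": [0,0,0],"roll": 0.06,"grip": 0}
    - {"xyz": [0,0,0],"roll": 0.06,"grip": 0}
    - {"xyz": [0,0,0],"roll": 0.06,"grip": 0}
    - {"xyz": [0,0,0],"roll": 0.05,"grip": 0}
    - {"xyz": [0,0,0],"roll": 0.02,"grip": 0}

```text
time_s: 17.23
position: [0.4966, -0.1551, 0.0335]
tcp_rot: [[-0.341, 0.94, -0.003], [0.94, 0.341, -0.007], [-0.006, -0.005, -1.0]]
force: [1.0, 0.1, 0.1]
opening: 0.158
grasp_force: 30.0
```

```bash
python3 st.py
```

```text
t 17.23 pos [ 496.57 -155.14   33.48] az -19.96 j6 -48.79 F [1.01 0.08 0.14] M [ 0.081 -0.209  0.099] tau6 0.143 op 0.1581 gf 30.0
err tool mm [  0.34  -0.37 -33.52]
```

```bash
cat > mz.py <<'E'
from h import *
M=[];tq=[]
for i in range(5):
    bot.capture('side');s=bot.read_state();M.append(s['moment'][2]);tq.append(s['tau'][5])
R=np.array(s['tcp_rot']).reshape(3,3)
print('t',round(s['time_s'],2),'knob az',round(180+np.degrees(np.arctan2(R[0,0],R[1,0])),2),'Mz',np.round(np.mean(M),4),'+-',np.round(np.std(M)/5**.5,3),'tau6',np.round(np.mean(tq),3),'F',np.round(s['force'],1))
E
python3 mz.py
```

```text
t 17.48 knob az 159.91 Mz 0.1169 +- 0.019 tau6 0.151 F [ 0.7 -0.2 -0. ]
```

Request:
move_arm:
  increments:
    - {"xyz": [0,0,0],"roll": 0.015,"grip": 0}
    - {"xyz": [0,0,0],"roll": 0.015,"grip": 0}
    - {"xyz": [0,0,0],"roll": 0,"grip": 0}

```text
time_s: 17.73
position: [0.4965, -0.1551, 0.0335]
tcp_rot: [[-0.314, 0.95, -0.003], [0.95, 0.314, -0.007], [-0.006, -0.005, -1.0]]
force: [1.2, -0.5, -0.8]
opening: 0.156
grasp_force: 30.0
```

```bash
python3 mz.py
```

```text
t 17.98 knob az 161.67 Mz 0.1137 +- 0.009 tau6 0.118 F [ 1.6 -0.2 -0.2]
```

Request:
move_arm:
  increments:
    - {"xyz": [0,0,0],"roll": 0.015,"grip": 0}
    - {"xyz": [0,0,0],"roll": 0.015,"grip": 0}
    - {"xyz": [0,0,0],"roll": 0,"grip": 0}

```text
time_s: 18.23
position: [0.4965, -0.1551, 0.0335]
tcp_rot: [[-0.285, 0.959, -0.003], [0.959, 0.285, -0.007], [-0.006, -0.005, -1.0]]
force: [2.9, -1.3, -0.8]
opening: 0.157
grasp_force: 30.0
```

```bash
python3 mz.py
```

```text
t 18.48 knob az 163.39 Mz 0.1064 +- 0.011 tau6 0.118 F [3.2 0.1 0.1]
```

The static tau6 is a clean torque reading: 0.118, matching the friction. Continuing in small steps.

Request:
move_arm:
  increments:
    - {"xyz": [0,0,0],"roll": 0.015,"grip": 0}
    - {"xyz": [0,0,0],"roll": 0.015,"grip": 0}
    - {"xyz": [0,0,0],"roll": 0,"grip": 0}

```text
time_s: 18.73
position: [0.4964, -0.1551, 0.0335]
tcp_rot: [[-0.256, 0.967, -0.003], [0.967, 0.256, -0.007], [-0.006, -0.005, -1.0]]
force: [3.3, -0.6, -1.0]
opening: 0.156
grasp_force: 30.0
```

```bash
python3 mz.py
```

```text
t 18.98 knob az 165.11 Mz 0.115 +- 0.009 tau6 0.118 F [ 3.   0.5 -0.5]
```

Request:
move_arm:
  increments:
    - {"xyz": [0,0,0],"roll": 0.015,"grip": 0}
    - {"xyz": [0,0,0],"roll": 0.015,"grip": 0}
    - {"xyz": [0,0,0],"roll": 0,"grip": 0}

```text
time_s: 19.23
position: [0.4964, -0.1551, 0.0335]
tcp_rot: [[-0.227, 0.974, -0.003], [0.974, 0.227, -0.007], [-0.006, -0.005, -1.0]]
force: [3.5, -0.9, -0.8]
opening: 0.163
grasp_force: 30.0
```

```bash
python3 mz.py
```

```text
t 19.48 knob az 166.83 Mz 0.1095 +- 0.017 tau6 0.118 F [ 4.2 -0.7 -1.1]
```

Request:
move_arm:
  increments:
    - {"xyz": [0,0,0],"roll": 0.015,"grip": 0}
    - {"xyz": [0,0,0],"roll": 0.015,"grip": 0}
    - {"xyz": [0,0,0],"roll": 0,"grip": 0}

```text
time_s: 19.73
position: [0.4964, -0.1551, 0.0335]
tcp_rot: [[-0.198, 0.98, -0.003], [0.98, 0.198, -0.007], [-0.006, -0.005, -1.0]]
force: [3.5, -1.0, 0.2]
opening: 0.159
grasp_force: 30.0
```

```bash
python3 mz.py
```

```text
t 19.98 knob az 168.55 Mz 0.1266 +- 0.008 tau6 0.118 F [ 4.2 -0.7 -1. ]
```

Request:
move_arm:
  increments:
    - {"xyz": [0,0,0],"roll": 0.015,"grip": 0}
    - {"xyz": [0,0,0],"roll": 0.015,"grip": 0}
    - {"xyz": [0,0,0],"roll": 0,"grip": 0}

```text
time_s: 20.23
position: [0.4964, -0.1551, 0.0335]
tcp_rot: [[-0.168, 0.986, -0.003], [0.986, 0.168, -0.007], [-0.007, -0.005, -1.0]]
force: [4.6, -0.6, 0.7]
opening: 0.154
grasp_force: 30.0
```

```bash
python3 mz.py
```

```text
t 20.48 knob az 170.27 Mz 0.1396 +- 0.018 tau6 0.139 F [ 4.8 -1.1  0.4]
```

Torque is rising to 0.139, so the stop is near 169.7°. I'll ease on to about 0.27.

Request:
move_arm:
  increments:
    - {"xyz": [0,0,0],"roll": 0.015,"grip": 0}
    - {"xyz": [0,0,0],"roll": 0.015,"grip": 0}
    - {"xyz": [0,0,0],"roll": 0,"grip": 0}

```text
time_s: 20.73
position: [0.4963, -0.1551, 0.0335]
tcp_rot: [[-0.139, 0.99, -0.003], [0.99, 0.139, -0.007], [-0.007, -0.004, -1.0]]
force: [3.9, -0.6, 0.2]
opening: 0.158
grasp_force: 30.0
```

```bash
python3 mz.py
```

```text
t 20.98 knob az 171.98 Mz 0.2457 +- 0.009 tau6 0.26 F [ 4.9 -1.5  0.7]
```

Request:
move_arm:
  increments:
    - {"xyz": [0,0,0],"roll": 0.01,"grip": 0}
    - {"xyz": [0,0,0],"roll": 0.01,"grip": 0}
    - {"xyz": [0,0,0],"roll": 0,"grip": 0}

```text
time_s: 21.23
position: [0.4963, -0.1551, 0.0335]
tcp_rot: [[-0.12, 0.993, -0.003], [0.993, 0.12, -0.007], [-0.007, -0.004, -1.0]]
force: [4.4, -0.6, -0.1]
opening: 0.158
grasp_force: 30.0
```

```bash
python3 mz.py
```

```text
t 21.48 knob az 173.1 Mz 0.3294 +- 0.013 tau6 0.334 F [ 5.  -0.8  0.1]
```

The stop is firm at 0.33 N m and holding. I'll ease off slightly, hold a moment, then turn back.

Request:
move_arm:
  increments:
    - {"xyz": [0,0,0],"roll": -0.01,"grip": 0}
    - {"xyz": [0,0,0],"roll": 0,"grip": 0}
    - {"xyz": [0,0,0],"roll": 0,"grip": 0}
    - {"xyz": [0,0,0],"roll": 0,"grip": 0}
    - {"xyz": [0,0,0],"roll": 0,"grip": 0}

```text
time_s: 21.9
position: [0.4963, -0.1551, 0.0335]
tcp_rot: [[-0.13, 0.992, -0.003], [0.992, 0.13, -0.007], [-0.007, -0.004, -1.0]]
force: [4.6, -1.2, 0.5]
opening: 0.158
grasp_force: 30.0
```

```bash
python3 mz.py
```

```text
t 22.15 knob az 172.54 Mz 0.2956 +- 0.012 tau6 0.289 F [ 5.6 -1.5  0.7]
```

Request:
move_arm:
  increments:
    - {"xyz": [0,0,0],"roll": -0.02,"grip": 0}
    - {"xyz": [0,0,0],"roll": -0.04,"grip": 0}
    - {"xyz": [0,0,0],"roll": -0.05,"grip": 0}
    - {"xyz": [0,0,0],"roll": -0.06,"grip": 0}
    - {"xyz": [0,0,0],"roll": -0.06,"grip": 0}

```text
time_s: 22.57
position: [0.4963, -0.155, 0.0334]
tcp_rot: [[-0.353, 0.936, -0.003], [0.936, 0.353, -0.007], [-0.005, -0.006, -1.0]]
force: [4.5, -1.2, 0.5]
opening: 0.154
grasp_force: 30.0
```

Request:
move_arm:
  increments:
    - {"xyz": [0,0,0],"roll": -0.06,"grip": 0}
    - {"xyz": [0,0,0],"roll": -0.06,"grip": 0}
    - {"xyz": [0,0,0],"roll": -0.06,"grip": 0}
    - {"xyz": [0,0,0],"roll": -0.06,"grip": 0}
    - {"xyz": [0,0,0],"roll": -0.06,"grip": 0}

```text
time_s: 22.98
position: [0.4962, -0.155, 0.0335]
tcp_rot: [[-0.614, 0.789, -0.004], [0.789, 0.614, -0.007], [-0.003, -0.007, -1.0]]
force: [5.3, -0.1, 0.5]
opening: 0.158
grasp_force: 30.0
```

Request:
move_arm:
  increments:
    - {"xyz": [0,0,0],"roll": -0.06,"grip": 0}
    - {"xyz": [0,0,0],"roll": -0.06,"grip": 0}
    - {"xyz": [0,0,0],"roll": -0.06,"grip": 0}
    - {"xyz": [0,0,0],"roll": -0.06,"grip": 0}
    - {"xyz": [0,0,0],"roll": -0.06,"grip": 0}

```text
time_s: 23.4
position: [0.4961, -0.1551, 0.0335]
tcp_rot: [[-0.82, 0.573, -0.004], [0.573, 0.82, -0.007], [-0.001, -0.008, -1.0]]
force: [4.6, -1.4, 0.0]
opening: 0.155
grasp_force: 30.0
```

Request:
move_arm:
  increments:
    - {"xyz": [0,0,0],"roll": -0.06,"grip": 0}
    - {"xyz": [0,0,0],"roll": -0.06,"grip": 0}
    - {"xyz": [0,0,0],"roll": -0.06,"grip": 0}
    - {"xyz": [0,0,0],"roll": -0.06,"grip": 0}
    - {"xyz": [0,0,0],"roll": -0.06,"grip": 0}

```text
time_s: 23.82
position: [0.4961, -0.1552, 0.0335]
tcp_rot: [[-0.952, 0.305, -0.004], [0.305, 0.952, -0.007], [0.002, -0.008, -1.0]]
force: [4.0, -2.0, 0.3]
opening: 0.158
grasp_force: 30.0
```

```bash
python3 mz.py
```

```text
t 24.07 knob az 107.91 Mz -0.119 +- 0.009 tau6 -0.184 F [ 4.5 -1.5  0.9]
```

Request:
move_arm:
  increments:
    - {"xyz": [0,0,0],"roll": -0.06,"grip": 0}
    - {"xyz": [0,0,0],"roll": -0.06,"grip": 0}
    - {"xyz": [0,0,0],"roll": -0.06,"grip": 0}
    - {"xyz": [0,0,0],"roll": -0.04,"grip": 0}
    - {"xyz": [0,0,0],"roll": -0.025,"grip": 0}

```text
time_s: 24.48
position: [0.496, -0.1552, 0.0335]
tcp_rot: [[-0.998, 0.065, -0.004], [0.065, 0.998, -0.007], [0.004, -0.008, -1.0]]
force: [4.2, -2.5, 0.6]
opening: 0.16
grasp_force: 30.0
```

```bash
python3 mz.py
```

```text
t 24.73 knob az 93.82 Mz -0.1292 +- 0.012 tau6 -0.15 F [ 3.4 -3.8  1.2]
```

Request:
move_arm:
  increments:
    - {"xyz": [0,0,0],"roll": 0,"grip": 85}
    - {"xyz": [0,0,0],"roll": 0,"grip": 85}
    - {"xyz": [0,0,0],"roll": 0,"grip": 85}
    - {"xyz": [0,0,0],"roll": 0,"grip": 85}
    - {"xyz": [0,0,0],"roll": 0,"grip": 85}

```text
time_s: 25.15
position: [0.4947, -0.1539, 0.0329]
tcp_rot: [[-0.998, 0.066, -0.007], [0.066, 0.998, -0.005], [0.006, -0.006, -1.0]]
force: [-0.4, 0.2, 0.5]
opening: 0.45
grasp_force: 0.0
```

Request:
move_arm:
  increments:
    - {"xyz": [0,0,-15],"roll": 0,"grip": 85}
    - {"xyz": [0,0,-35],"roll": 0,"grip": 85}
    - {"xyz": [0,0,-35],"roll": 0,"grip": 85}
    - {"xyz": [0,0,-35],"roll": 0,"grip": 85}

```text
time_s: 25.48
position: [0.4952, -0.1532, 0.154]
tcp_rot: [[-0.998, 0.066, -0.007], [0.066, 0.998, -0.005], [0.007, -0.006, -1.0]]
force: [0.2, -0.1, -0.9]
opening: 0.755
grasp_force: 0.0
```

Request:
move_arm:
  increments:
    - {"xyz": [-20,0,-25],"roll": 0,"grip": 85}
    - {"xyz": [-25,0,-25],"roll": 0,"grip": 85}
    - {"xyz": [-25,0,-25],"roll": 0,"grip": 85}
    - {"xyz": [0,0,0],"roll": 0,"grip": 85}
    - {"xyz": [0,0,0],"roll": 0,"grip": 85}

```text
time_s: 25.9
position: [0.5678, -0.1582, 0.2293]
tcp_rot: [[-0.998, 0.065, -0.002], [0.065, 0.998, -0.008], [0.001, -0.008, -1.0]]
force: [-1.1, -0.3, -0.6]
opening: 0.85
grasp_force: 0.0
```

Request:
move_arm:
  increments:
    - {"xyz": [0,0,0],"roll": 0,"grip": 85}
    - {"xyz": [0,0,0],"roll": 0,"grip": 85}

```text
time_s: 26.07
position: [0.5642, -0.1572, 0.2262]
tcp_rot: [[-0.998, 0.066, -0.009], [0.066, 0.998, -0.005], [0.008, -0.005, -1.0]]
force: [-0.0, -0.0, -0.1]
opening: 0.849
grasp_force: 0.0
```

```bash
python3 - <<'E'
from rect import *
c=cam('wrist');im,d=bot.capture('wrist')
np.savez('pics/w4.npz',im=im,d=d,K=c[0],D=c[1],R=c[2],o=c[3])
r=rect(.054,im,c,.4962,-.1547,.07,.00025);cv2.imwrite('pics/rect4.png',r[:,:,::-1])
K,D,R,o=c;v,u=np.nonzero(d>0);p=cv2.undistortPoints(np.c_[u,v].astype(float).reshape(-1,1,2),K,D)[:,0]
P=(np.c_[p,np.ones(len(p))]*d[v,u][:,None])@R.T+o
k=(abs(P[:,2]-.098)<.002)&(np.hypot(P[:,0]-.4962,P[:,1]+.1547)<.03)
print(cv2.minAreaRect((P[k,:2]*1e3).astype(np.float32)),o)
hsv=cv2.cvtColor(r,cv2.COLOR_RGB2HSV)
red=((hsv[...,1]>150)&((hsv[...,0]<8)|(hsv[...,0]>172))&(r[...,0]>100));ys,xs=np.nonzero(red);print(len(xs),xs.mean(),ys.mean())
blue=((hsv[...,0]>105)&(hsv[...,0]<130)&(hsv[...,1]>110)).astype(np.uint8)
q=max(cv2.findContours(blue,cv2.RETR_EXTERNAL,cv2.CHAIN_APPROX_NONE)[0],key=cv2.contourArea);print(cv2.fitEllipse(q))
E
```

```text
((496.0560302734375, -155.19906616210938), (13.761163711547852, 49.268375396728516), 84.70069885253906) [ 0.48976371 -0.150928    0.42865903]
1687 512.0610551274451 298.8701837581506
((278.71783447265625, 280.0390319824219), (445.5342712402344, 445.9812927246094), 88.42403411865234)
```

View pics/rect4.png

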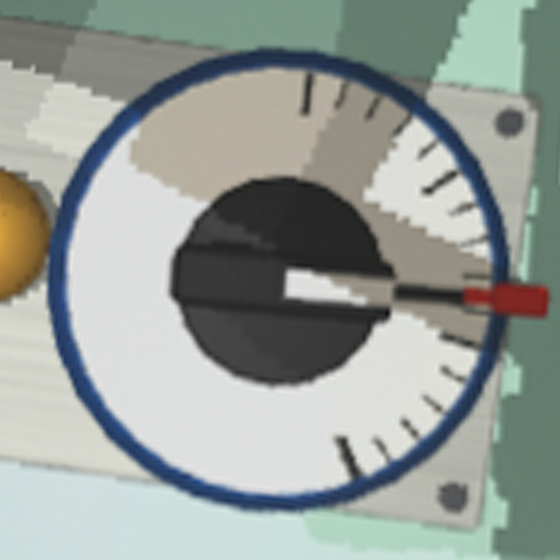

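The rectified view shows the pointer tip at about (465,295) meeting the rider's inner tip at about (467,297). One numeric check of both angles:

```bash
python3 - <<'E'
from h import *
for nm,C in (('w2',(.49622,-.15460)),('w4',(.49602,-.15472))):
    f=np.load(f'pics/{nm}.npz');c=(f['K'],f['D'],f['R'],f['o']);im=f['im']
    for lab,z,rr in (('red tip',.055,(.048,.053)),('red body',.059,(.056,.064)),('pointer',.054,(.031,.045))):
        if nm=='w2': az=np.radians(np.arange(20,110,.1))
        else: az=np.radians(np.arange(84,106,.1))
        o=[]
        for r in np.arange(*rr,.0005):
            # dial-centre estimate was made at z=.0535
            uv=proj(c,np.c_[C[0]+r*np.sin(az),C[1]+r*np.cos(az),np.full(len(az),z)]).astype(np.float32)
            p=cv2.remap(im,uv[:,0],uv[:,1],cv2.INTER_LINEAR).reshape(-1,3).astype(float)
            if lab[0]=='r': w=np.clip(p[:,0]-1.6*p[:,1:].max(1),0,None)
            else:
                w=np.clip(90-p.max(1),0,None)*(1 if nm=='w4' else 1)
                if nm=='w2': w=w*(az<np.radians(40))
            if w.sum()>100:o.append(np.degrees((w*az).sum()/w.sum()))
        print(nm,lab,len(o),np.round(np.mean(o),2) if o else None,np.round(np.std(o),2) if o else None)
for l in ('pointer','set_mark'):pass
E
```

```text
w2 red tip 10 94.97 0.06
w2 red body 16 94.77 0.16
w2 pointer 28 31.16 0.19
w4 red tip 10 94.59 0.04
w4 red body 16 94.58 0.03
w4 pointer 28 95.37 0.07
```

Pointer at 95.4° and rider at 94.6–95.0°. They agree within about 0.08 minute, and the gripper is clear.

```bash
python3 -c "
from rig import bot
print(bot.hand_in())"
```

```text
the job is handed in; nothing more can be done
None
```

The knob was wound past the 15-minute mark to its stop, held there at about 0.3 N m (peak reading 0.33), then turned back, leaving the pointer within about 0.1 minute of the red rider; I let go and handed the job in.

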